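# Roll the gold nail-form roll up into its dispenser

## Task

Load the gold roll of nail forms into the dispenser: with the fingertips, push it gently and steadily up its own lane of the pink-and-white ramp and over the crest, until it lies in the hollow at the top against the stop, then leave it there. Keep it under control all the way: do not flick it, pick it up or let it roll back down. The grey roll stays where it is at the bottom of the other lane, and nothing else on the table is to be moved.

Things in the scene. Friction and masses are not known exactly. Their poses are not given: they have to be found in the camera images.
- rack: Fixed two-lane roll dispenser, white plastic, pink rails, 304 mm long (x), 170 wide (y). x points uphill along the lanes, y across (left when looking uphill), z up. Origin: table height, centre line, under the foot of the slope. Lane centres at y = +41 and -41 mm, lanes 72 mm wide, rails 12 mm above the running surface. Level apron at x -100 to 0, 10 mm above the table, its low end open
- rack_ramp: The white sloping board of the dispenser, rising 9 degrees from x = 0 to x = 130 mm of the dispenser. Origin on its upper face at the foot of the slope, on the centre line; x points up the slope, z square to its face, so that a roll lying on the slope has its centre at z = 30 mm
- rack_crest (a point): Middle of the crest line at the top of the slope, on the running surface: dispenser x = 130 mm, 30.6 mm above the table. Beyond it the surface falls at 9 degrees for 62 mm to the stop, forming the hollow
- rack_stop (a point): Foot of the pink upright stop wall, on the centre line, at its face towards the slope: dispenser x = 192 mm, 21 mm above the table; the wall's top is 75 mm above the table. A roll home in the hollow has its centre at dispenser x = 162 mm, 56 mm above the table
- gold_roll: Loose gold roll with a white band, a solid-sided cylinder 60 mm in diameter and 64 mm long, about 0.15 kg, lying across one of the two lanes on the level apron (either lane) and free to roll along it. Origin at its centre; y is its axis; x and z turn with it as it rolls
- grey_roll: Loose grey roll with a black band, same size, on the apron of the other lane; leave it alone. Origin at its centre; y is its axis
- polish_red: Loose red nail-polish bottle, 30 mm in diameter, 78 mm high, standing beside the dispenser; leave alone. Origin at the centre of its underside
- polish_lilac: Loose lilac nail-polish bottle, 30 mm in diameter, 78 mm high, standing beside the dispenser on the other side; leave alone. Origin at the centre of its underside
- cream_jar: Loose white jar, 64 mm in diameter, 50 mm high; leave alone. Origin at the centre of its underside
- phone: Loose black phone lying flat, 150 x 72 x 9 mm; leave alone. Origin at the centre of its underside
- nail_file: Loose nail file lying flat, 178 x 28 x 6 mm; leave alone. Origin at the centre of its underside
- dust_brush: Loose brush 160 mm long lying on the table; leave alone. Origin on its underside, x along it
Things that resemble listed ones, but are neither listed nor needed, are in the scene too. Leave any green look-alike of the gold_roll alone.

How it is judged:
By the outcome, as a careful person would: the job done as asked, in the order asked, and still so for the second after the job is handed in, with the robot touching nothing.
It also fails if it takes over 40 s, if anything falls off the work surface, if the arm or the gripper's body presses on something with over 40 N, if the wrist force passes 120 N, or if a joint passes its speed limit or range.

## Robot

A 6-joint arm with a two-finger parallel gripper is mounted at the origin on the work surface. World frame = base frame: x ahead of the robot, y to its left, z up, the work surface at z = 0. Lengths are in m, angles in rad, forces in N, time in s.
With the tool pointing down it reaches from about 0.35 to 0.975 m from the base axis. Payload 17.4 kg.
Tool frame: the origin (TCP) lies between the finger pads; the fingertips stand 19 mm ahead of it and the grasp point (between the pads) is the TCP (ctrl.finger_overhang is the distance from the TCP to the fingertips, in m); z points along the fingers, y is the line along which they close (so a half turn about z gives the same grasp; the last joint's range is limited). The gripper opens to 85 mm and grips with 20 to 120 N. Pads are 22 mm wide; open, the fingers measure 114 mm over their backs; the gripper's body (76 mm by 85 mm) begins 54 mm behind the grasp point. The pads swing forward as they close: fully open they stand 13 mm farther back than shut.
Start: joints at [-1.142, 0.116, 1.442, -0, 1.584, -0.038], TCP at [0.304, -0.603, 0.25] pointing down, gripper open.
Joint ranges: [-2.83, 2.83], [-0.83, 2.19], [0.07, 2.5], [-1.14, 4.28], [0.01, 3], [-2.97, 2.97]. Speed limits (rad/s): [1.89, 1.89, 2.22, 3.14, 3.14, 3.14].

## Interface

Orientations are given as a unit quaternion [w, x, y, z].
In Python, from rig import ctrl gives the robot as it stands.
- The arm moves only by the tool send_rows, never from a script. Its argument "commands" is a list that holds one entry, the list of rows, each a list of 6 numbers: the shift along the tool's x, y, z each as a share of 0.025 m, from -1 to 1, then the turn, a rotation vector about the tool's x, y, z each as a share of 8 degrees, from -1 to 1. In form: [[[dx, dy, dz, wx, wy, wz], ...]]. A call has 1 to 20 rows; each row shifts and turns the commanded pose from where the row before left it, along the tool's axes as they then stand; what a row does not reach is not made up. A row lasts 1/8 s, in which the tool goes at most 62.5 mm and 10.7 degrees, less where a joint would pass 70% of its speed; a pose out of reach is approached as far as the arm can. A call with a number of a shift or a turn outside -1 to 1 is refused whole. A call with a gripper value outside its range is refused whole. "jaw" is the opening in per cent of the stroke, from 0 (shut) to 100 (fully open), set as the call begins (left out, the last holds). The fingers move at their own pace and stop on an object; "force" is the grip in N (left out, the last holds). Time passes only in rows, so rows that do not move let the fingers close. It gives the time, the measured TCP pose, the force and the opening at its end, in the units of the state.
- ctrl.sense(): the state, without advancing time (a new reading comes with each control period).
- ctrl.read_camera(name): name is "scene" or "top" or "wrist"; returns (picture, depth): 400x640x3 uint8, red, green, blue; 400x640 float32, m along the optical axis (not along the pixel's ray), 0 where there is no reading.
- ctrl.camera_params(name): a dict with "K" (3x3 intrinsics, pixels), "position" and "attitude" of the camera in the world. Camera axes: x right, y down, z forward; pixel columns grow to the right and rows downward; lengths in m; the calibration is good to about 2 mm. A picture is of the moment at which its call begins: read the wrist's pose just before it. camera_params takes no time and is no camera call; for the wrist camera it gives the pose at the moment of the call.
- ctrl.sign_off(): hands the job in, once; it reports no verdict.
The state is a dict: "time_s": time; "q": joint angles; "joint_vel": joint speeds; "joint_torque": joint torques, N m; "position": TCP position; "eef_rot": TCP orientation; "force": force on the tool from outside, world axes, zero at the start; "torque": the same for the moment, N m; "grip_width": finger opening in m.
Only numpy, scipy, OpenCV 4.12 (cv2) and the standard library are available. Lean on these libraries where they do the work, as an engineer would, in place of code of your own. Each camera call takes 0.05 s, during which the arm holds its last target. There are 200 camera calls.

## Working session

There is one attempt and no reset: what is moved stays moved. The work goes in short steps, Python scripts to look and compute and a tool call to move; the robot and the scene stay as the last step left them, time stands still between calls to the robot, and variables do not carry over. Pictures are saved under pics/ and viewed, on a budget of 10 in all, crops included, one or two more only if the job needs it, and the job is handed in when it is done.

Besides the shell and the picture viewer there is one more tool, called after ">>>" as name(argument=value, ...) on one line, values as JSON. send_rows: Moves the arm, as the interface text tells. Its arguments: {"type":"object","properties":{"commands":{"type":"array","items":{"type":"array","items":{"type":"array","items":{"type":"number","minimum":-1,"maximum":1}}}},"jaw":{"type":"number"},"force":{"type":"number"}},"required":["commands"]}

```bash
mkdir -p pics; ls
cat > h.py <<'E'
import numpy as np,cv2
from rig import ctrl
from scipy.spatial.transform import Rotation as R
def rot(a):
    a=np.array(a)
    return a if a.shape==(3,3) else R.from_quat(a[[1,2,3,0]]).as_matrix()
def snap(n):
    p=ctrl.camera_params(n); im,d=ctrl.read_camera(n)
    np.savez(f'{n}.npz',im=im,d=d,K=p['K'],pos=p['position'],A=rot(p['attitude']))
    return im,d
def load(n): return np.load(f'{n}.npz')
def px(z,u,v,r=1):
    w=z['d'][v-r:v+r+1,u-r:u+r+1]; w=w[w>0]; d=np.median(w)
    return z['pos']+z['A']@(d*np.linalg.inv(z['K'])@[u,v,1])
def cloud(z):
    v,u=np.mgrid[:400,:640]; c=np.stack([u,v,np.ones_like(u)],-1)@np.linalg.inv(z['K']).T*z['d'][...,None]
    return c@z['A'].T+z['pos']
E
python3 - <<'E'
from h import *
a,_=snap('top'); b,_=snap('scene')
cv2.imwrite('pics/top.png',a[...,::-1]);cv2.imwrite('pics/scene.png',b[...,::-1])
for n in('top','scene'):print(ctrl.camera_params(n))
print(ctrl.sense())
E
```

```text
pics
{'K': array([[404.50582602,   0.        , 314.82692451],
       [  0.        , 404.50582602, 198.96051423],
       [  0.        ,   0.        ,   1.        ]]), 'position': array([ 0.34861796, -0.04801094,  1.15036844]), 'attitude': array([-0.05321092,  0.71395219, -0.69586398,  0.05669394])}
{'K': array([[399.99099195,   0.        , 319.90001096],
       [  0.        , 399.99099195, 199.98883467],
       [  0.        ,   0.        ,   1.        ]]), 'position': array([1.09992702, 0.25934249, 0.83760519]), 'attitude': array([-0.17758183,  0.46949471,  0.81506691, -0.28931875])}
{'time_s': 0.1, 'q': array([-1.14176956e+00,  1.16445080e-01,  1.44218809e+00, -1.06677703e-06,
        1.58400489e+00, -3.77895739e-02]), 'joint_vel': array([ 3.06832337e-05, -5.32620607e-04, -1.63464017e-03,  6.01657806e-04,
       -2.24366155e-04, -3.56991326e-04]), 'joint_torque': array([ 9.60222642e-04, -7.33666921e+01, -6.33791256e+01,  6.67399627e-05,
        5.29340279e-03,  6.42663599e-05]), 'position': array([ 0.30371719, -0.60264511,  0.24963767]), 'eef_rot': array([-5.12627909e-04,  9.72883625e-01,  2.31294574e-01, -1.02122274e-04]), 'force': array([ 0.22167178, -0.31735963,  1.16469624]), 'torque': array([-0.05336291,  0.01076394, -0.00912229]), 'grip_width': 0.08551603260788392}
```

View pics/top.png

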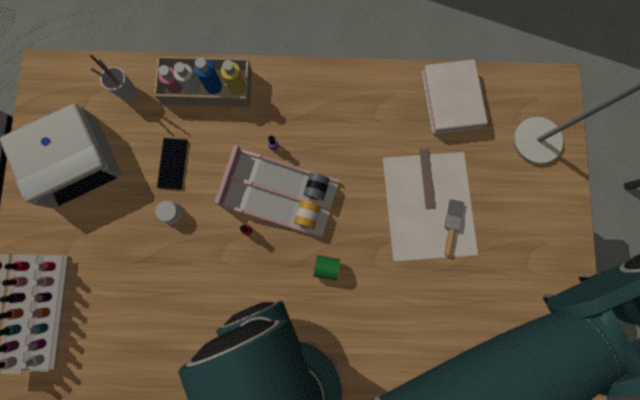

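View pics/scene.png

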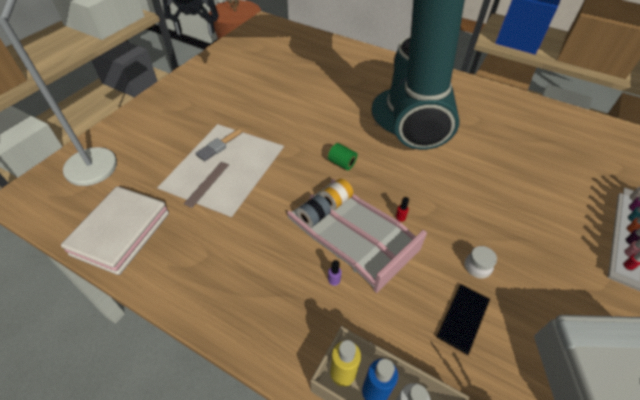

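The top view shows the rack with its stop at left (~230,180) and its open end at right (~330,210). The gold roll with the white band is at (307,213) in the lane nearer the robot, and the grey roll with the black band is at (317,186). The green look-alike at (327,268) is off the rack, so it isn't the target. Next I'll fit the rack and confirm in a crop.

Run:
```python
from h import *
z=load('top'); C=cloud(z); im=z['im']
c=cv2.resize(im[135:290,205:365],None,fx=5,fy=5,interpolation=cv2.INTER_CUBIC)[:600*5//5+175]
c=cv2.resize(c,(620,600)); cv2.imwrite('pics/c.png',c[...,::-1])
hsv=cv2.cvtColor(im,cv2.COLOR_RGB2HSV)
for n,(u,v) in dict(gold=(307,213),grey=(317,186),green=(327,268),lilac=(272,142),red=(246,229),table=(360,150)).items(): print(n,px(z,u,v).round(4))
# stop wall top: z 0.06-0.08 left part
m=np.zeros((400,640),bool); m[140:235,212:250]=1
m&=(C[...,2]>.06)&(C[...,2]<.09); P=C[m]; print(len(P),P.mean(0),cv2.minAreaRect(P[:,:2].astype('f')*1000))
m=np.zeros((400,640),bool); m[135:245,205:350]=1
m&=(C[...,2]>.006)&(C[...,2]<.1)
l,lab,st,ce=cv2.connectedComponentsWithStats(m.astype('u1'))
i=1+st[1:,4].argmax(); print(st[i]); P=C[lab==i]; print(cv2.minAreaRect(P[:,:2].astype('f')*1000))
for nm,lo,hi in(('gold',15,35),):
  g=(hsv[...,0]>lo)&(hsv[...,0]<hi)&(hsv[...,1]>140)&(C[...,2]>.04)&(C[...,2]<.09); g[:,:270]=0;g[:,345:]=0;g[:180]=0;g[250:]=0
  P=C[g];print(nm,len(P),P.mean(0),P.max(0),cv2.minAreaRect(P[:,:2].astype('f')*1000))
```

```text
gold [ 0.4795 -0.0311  0.0689]
grey [ 0.5541 -0.0562  0.0689]
green [ 0.3349 -0.0883  0.0597]
lilac [0.6769 0.072  0.0613]
red [0.4326 0.1313 0.0649]
table [ 0.6781 -0.1804 -0.    ]
396 [0.56349314 0.18504184 0.07298311] ((541.4454956054688, 185.77728271484375), (241.10943603515625, 77.07733154296875), 8.770041465759277)
[ 214  144  125   93 6699]
((548.1698608398438, 61.071929931640625), (323.92987060546875, 173.7412567138672), 74.51923370361328)
gold 267 [ 0.47672964 -0.03167547  0.06427711] [0.51363756 0.00132666 0.07291974] ((477.93133544921875, -31.119583129882812), (54.52048110961914, 62.41729736328125), 75.36183166503906)
```

View pics/c.png

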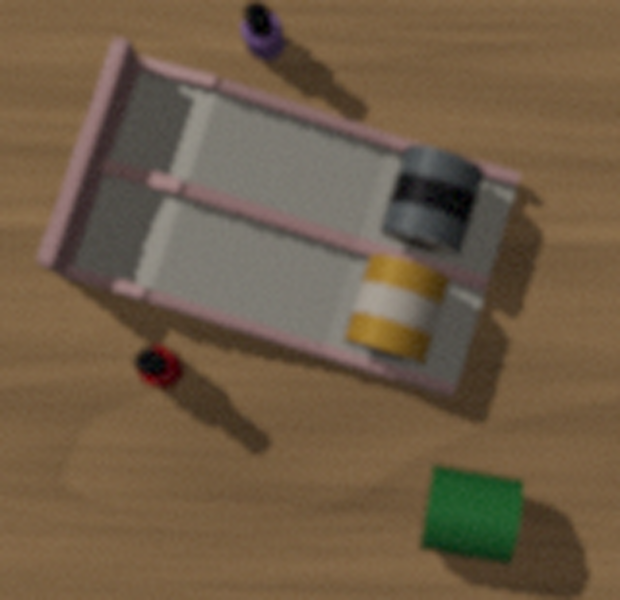

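Crop confirmed: the gold roll with the white band is in the lower lane, and the stop is at upper left. The lane's low end is at crop (452,390)–(520,178). I'll fit the rack pose from these corners.

Run:
```python
from h import *
z=load('top'); C=cloud(z)
pts=[((452,390),(-.1,.085,.022)),((520,178),(-.1,-.085,.022)),((112,38),(.204,-.085,.075)),((132,43),(.192,-.085,.075)),((38,258),(.204,.085,.075)),((57,266),(.192,.085,.075)),((178,182),(.130,0,.0426)),((488,284),(-.1,0,.022))]
W=[];M=[]
for (u,v),m in pts:
    u=205+(u+.5)/3.875-.5; v=135+(v+.5)*155/600-.5
    r=z['A']@np.linalg.inv(z['K'])@[u,v,1]; t=(m[2]-z['pos'][2])/r[2]
    W.append((z['pos']+t*r)[:2]);M.append(m[:2])
W=np.array(W);M=np.array(M)
a,b=M-M.mean(0),W-W.mean(0)
th=np.arctan2((a[:,0]*b[:,1]-a[:,1]*b[:,0]).sum(),(a*b).sum())
Q=np.array([[np.cos(th),-np.sin(th)],[np.sin(th),np.cos(th)]]); T=W.mean(0)-Q@M.mean(0)
print('yaw',np.degrees(th),'T',T,'res mm',((W-T)@Q-M).round(4)*1000)
P=C[135:245,205:350].reshape(-1,3); L=(P[:,:2]-T)@Q
for nm,y in(('gold',.041),('grey',-.041)):
    for x0 in np.arange(-.1,.21,.01):
        s=(abs(L[:,1]-y)<.02)&(abs(L[:,0]-x0)<.005); 
        if s.any(): print(nm,round(x0,3),np.round(np.median(P[s,2])*1000,1),end='; ')
    print()
    s=(abs(L[:,1]-y)<.045)&(P[:,2]>.045)&(L[:,0]<.05); print(nm,L[s].min(0),L[s].max(0),L[s].mean(0))
    q=s&(P[:,2]>.05)&(abs(L[:,1]-y)<.028)
    A=np.c_[2*L[q,0],2*P[q,2],np.ones(q.sum())]; k=np.linalg.lstsq(A,L[q,0]**2+P[q,2]**2,rcond=None)[0]; print('circle',k[:2],np.sqrt(k[2]+k[0]**2+k[1]**2))
for x in(-.1,-.05,.0,.13,.162): print(x,T+Q@[x,.041])
```

```text
yaw 74.3912590582205 T [5.28678900e-01 3.94858764e-04] res mm [[ 2.1 -3.2]
 [-0.4  3.4]
 [ 1.   2.9]
 [-1.7  2.2]
 [-1.1 -2.7]
 [-3.4 -1.2]
 [ 4.1 -1.9]
 [-0.5  0.6]]
gold -0.1 1.7; gold -0.09 9.6; gold -0.08 9.3; gold -0.07 49.7; gold -0.06 63.3; gold -0.05 68.9; gold -0.04 68.9; gold -0.03 67.0; gold -0.02 59.7; gold -0.01 11.5; gold -0.0 10.4; gold 0.01 11.1; gold 0.02 13.4; gold 0.03 14.5; gold 0.04 16.0; gold 0.05 17.1; gold 0.06 19.4; gold 0.07 21.4; gold 0.08 22.5; gold 0.09 23.2; gold 0.1 25.4; gold 0.11 26.5; gold 0.12 28.2; gold 0.13 29.9; gold 0.14 28.9; gold 0.15 27.7; gold 0.16 25.9; gold 0.17 23.8; gold 0.18 22.2; gold 0.19 36.7; gold 0.2 74.6; 
gold [-0.07197324  0.00624483] [-0.01290112  0.07164125] [-0.04299404  0.03953627]
circle [-0.04240195  0.04259239] 0.027589174199415784
grey -0.1 1.2; grey -0.09 9.6; grey -0.08 10.1; grey -0.07 53.8; grey -0.06 64.3; grey -0.05 68.7; grey -0.04 68.8; grey -0.03 66.4; grey -0.02 58.6; grey -0.01 11.0; grey -0.0 9.5; grey 0.01 10.6; grey 0.02 12.3; grey 0.03 13.5; grey 0.04 15.5; grey 0.05 16.4; grey 0.06 18.6; grey 0.07 20.1; grey 0.08 22.4; grey 0.09 23.0; grey 0.1 24.9; grey 0.11 27.1; grey 0.12 28.8; grey 0.13 29.8; grey 0.14 29.1; grey 0.15 27.5; grey 0.16 26.5; grey 0.17 24.1; grey 0.18 22.9; grey 0.19 35.0; grey 0.2 74.3; 
grey [-0.07302263 -0.07612361] [-0.01408878 -0.01063891] [-0.0443295  -0.04232191]
circle [-0.04335781  0.04222846] 0.027927847497214883
-0.1 [ 0.46228424 -0.08488556]
-0.05 [ 0.47573758 -0.03672948]
0.0 [0.48919092 0.0114266 ]
0.13 [0.5241696  0.13663239]
0.162 [0.53277973 0.16745228]
```

The rack fit is good: yaw 74.39°, heights match the description, and the gold roll is at rack x = −43, y = +40 mm. The tool's x will lie along the lane with the jaw 30% open, so both fingertips push. I'll turn the tool first, then travel.

>>> send_rows(commands=[[[0,0,0,0,0,-1],[0,0,0,0,0,-1],[0,0,0,0,0,-1],[0,0,0,0,0,-1],[0,0,0,0,0,-1],[0,0,0,0,0,-0.955],[1,0.1,0,0,0,0],[1,0.1,0,0,0,0],[1,0.1,0,0,0,0],[1,0.1,0,0,0,0],[1,0.1,0,0,0,0],[1,0,0,0,0,0],[1,0,0,0,0,0],[1,0,0,0,0,0],[1,0,0,0,0,0],[1,0,0,0,0,0],[1,0,0,0,0,0],[1,0,0,0,0,0],[1,0,0,0,0,0],[1,0,0,0,0,0]]], jaw=30)

```text
time_s: 2.6
position: [0.4101, -0.2675, 0.2503]
eef_rot: [0.0, 0.797, 0.604, 0.0]
force: [-0.3, 0.5, 0.0]
grip_width: 0.0256
```

```bash
cat >> h.py <<'E'
th=np.radians(74.391);T=np.array([.528679,.000395]);Q=np.array([[np.cos(th),-np.sin(th)],[np.sin(th),np.cos(th)]])
def where():
    s=ctrl.sense(); q=np.array(s['eef_rot']); A=rot(q)
    print('t',s['time_s'],'rack xy mm',((s['position'][:2]-T)@Q*1000).round(1),'z',round(s['position'][2]*1000,1),'yaw',np.degrees(np.arctan2(A[1,0],A[0,0])).round(2),'zax',A[:,2].round(3),'grip',round(s['grip_width'],4),'F',np.round(s['force'],2))
def rolls(n='top'):
    z=load(n);C=cloud(z).reshape(-1,3);L=(C[:,:2]-T)@Q
    h=cv2.cvtColor(z['im'],cv2.COLOR_RGB2HSV).reshape(-1,3)
    g=(h[:,0]>14)&(h[:,0]<35)&(h[:,1]>120)&(abs(L[:,1]-.041)<.045)&(L[:,0]>-.12)&(L[:,0]<.21)&(C[:,2]>.03)&(C[:,2]<.1)
    print('gold n',g.sum(),'min',L[g].min(0).round(4),'max',L[g].max(0).round(4),'mean',L[g].mean(0).round(4),'ztop',np.percentile(C[g,2],95).round(4))
E
python3 -c "
from h import *
where();print(ctrl.finger_overhang)"
```

```text
t 2.6 rack xy mm [-289.9   42.1] z 250.3 yaw 74.38 zax [ 0. -0. -1.] grip 0.0256 F [-0.3   0.48  0.03]
0.019
```

>>> send_rows(commands=[[[1,0.08,0,0,0,0],[1,0,0,0,0,0],[1,0,0,0,0,0],[1,0,0,0,0,0],[1,0,0,0,0,0],[1,0,0,0,0,0],[0.9,0,0,0,0,0],[0,0,1,0,0,0],[0,0,1,0,0,0],[0,0,1,0,0,0],[0,0,1,0,0,0],[0,0,1,0,0,0],[0,0,1,0,0,0],[0,0,1,0,0,0],[0,0,0.8,0,0,0],[0,0,0.3,0,0,0],[0,0,0,0,0,0]]])

```text
time_s: 4.72
position: [0.4582, -0.1032, 0.0479]
eef_rot: [-0.0, 0.797, 0.605, -0.0]
force: [-1.0, 0.5, -0.7]
grip_width: 0.0259
```

Run:
```python
from h import *
where(); a,_=snap('scene'); w,_=snap('wrist'); rolls('scene')
a=cv2.resize(a[120:270,240:440],(800,600),interpolation=cv2.INTER_CUBIC)
cv2.imwrite('pics/s2.png',a[...,::-1]);cv2.imwrite('pics/w2.png',w[...,::-1])
```

```text
t 4.725 rack xy mm [-118.7   40. ] z 47.9 yaw 74.39 zax [-0.  0. -1.] grip 0.0259 F [-0.95  0.54 -0.69]
gold n 274 min [-0.0661  0.0086] max [-0.0137  0.074 ] mean [-0.0325  0.041 ] ztop 0.0703
```

View pics/s2.png

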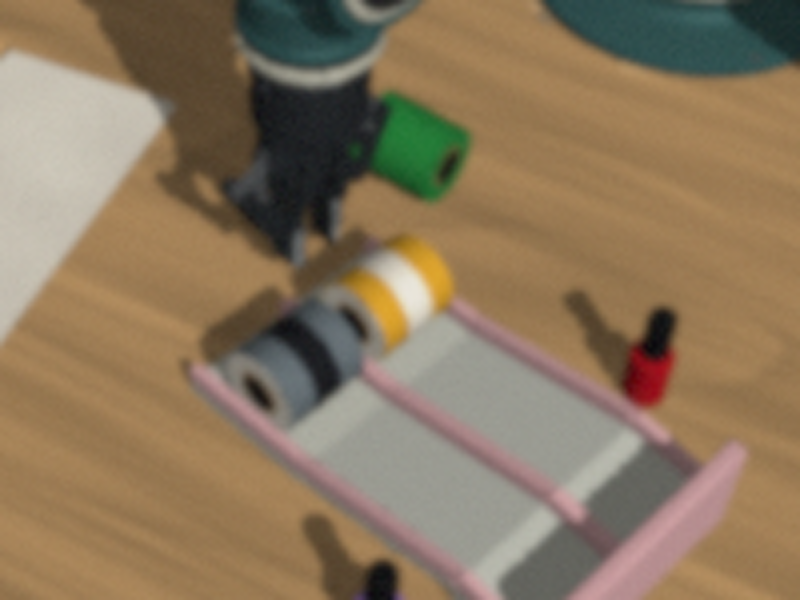

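View pics/w2.png

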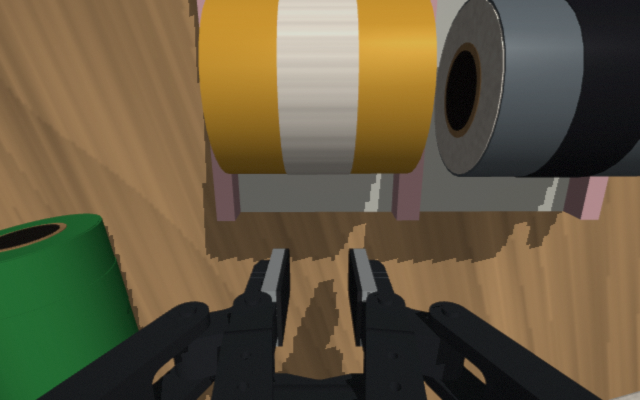

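The fingers are centred behind the gold roll: fingers at u≈319, white band centre at u≈318. The green roll is clear at left. I'll check from the wrist depth whether the outer linkage clears the grey roll.

Run:
```python
from h import *
z=load('wrist')
for u,v in[(280,256),(275,290),(358,256),(365,275),(200,312),(440,312),(240,330),(400,330),(500,345),(570,385),(620,398),(318,172),(318,100),(420,150),(450,150)]:
    p=px(z,u,v); print((u,v),((p[:2]-T)@Q*1000).round(1),(p[2]*1000).round(1))
```

```text
(280, 256) [-107.4   56.9] 42.0
(275, 290) [-107.4   56. ] 67.6
(358, 256) [-107.5   25.5] 41.9
(365, 275) [-107.2   24.7] 58.0
(200, 312) [-106.2   76.5] 81.7
(440, 312) [-106.3    5.5] 81.7
(240, 330) [-101.6   61.4] 96.0
(400, 330) [-105.7   19.4] 90.7
(500, 345) [-106.6   -5.5] 95.7
(570, 385) [-106.3  -14.5] 109.2
(620, 398) [-221.3 -139.9] 2.4
(318, 172) [-70.2  41.5] 53.7
(318, 100) [-46.1  41.5] 71.3
(420, 150) [-61.   10.4] 64.4
(450, 150) [-65.4  -8.6] 37.7
```

The linkage clears the grey roll. The visible tip is near z≈37, so I'll lower 6 mm while approaching, then make a slow push (~20 mm/s).

>>> send_rows(commands=[[[0.4,0,0.12,0,0,0],[0.4,0,0.12,0,0,0],[0.2,0,0,0,0,0],[0.08,0,0,0,0,0],[0.08,0,0,0,0,0],[0.08,0,0,0,0,0],[0.08,0,0,0,0,0],[0.08,0,0,0,0,0],[0.1,0,0,0,0,0],[0.1,0,0,0,0,0],[0.1,0,0,0,0,0],[0.1,0,0,0,0,0],[0.1,0,0,0,0,0],[0.1,0,0,0,0,0],[0.1,0,0,0,0,0],[0.1,0,0,0,0,0],[0.1,0,0,0,0,0],[0.1,0,0,0,0,0],[0.1,0,0,0,0,0],[0.1,0,0,0,0,0]]])

```text
time_s: 7.32
position: [0.4759, -0.0407, 0.0418]
eef_rot: [0.0, 0.797, 0.605, -0.0]
force: [-0.1, -0.7, 0.5]
grip_width: 0.0253
```

>>> send_rows(commands=[[[0.1,0,0,0,0,0],[0.1,0,0,0,0,0],[0.1,0,0,0,0,0],[0.1,0,0,0,0,0],[0.1,0,-0.016,0,0,0],[0.1,0,-0.016,0,0,0],[0.1,0,-0.016,0,0,0],[0.1,0,-0.016,0,0,0],[0.1,0,-0.016,0,0,0],[0.1,0,-0.016,0,0,0],[0.1,0,-0.016,0,0,0],[0.1,0,-0.016,0,0,0]]])

```text
time_s: 8.82
position: [0.484, -0.0118, 0.045]
eef_rot: [-0.0, 0.797, 0.604, -0.0]
force: [-0.9, -0.9, 0.9]
grip_width: 0.026
```

Run:
```python
from h import *
where(); a,_=snap('scene'); rolls('scene'); w,_=snap('wrist'); rolls('wrist')
a=cv2.resize(a[150:270,260:420],(400,300)); w=cv2.resize(w,(400,250)); w=np.vstack([w,np.zeros((50,400,3),'u1')])
cv2.imwrite('pics/p3.png',np.hstack([a,w])[...,::-1])
```

```text
t 8.825 rack xy mm [-23.8  39.8] z 45.0 yaw 74.38 zax [-0.  0. -1.] grip 0.026 F [-0.88 -0.93  0.94]
gold n 295 min [-0.0104  0.0078] max [0.0468 0.0759] mean [0.0268 0.0409] ztop 0.0735
gold n 24234 min [-0.0354 -0.0015] max [0.0479 0.0849] mean [0.0248 0.0418] ztop 0.0744
```

View pics/p3.png

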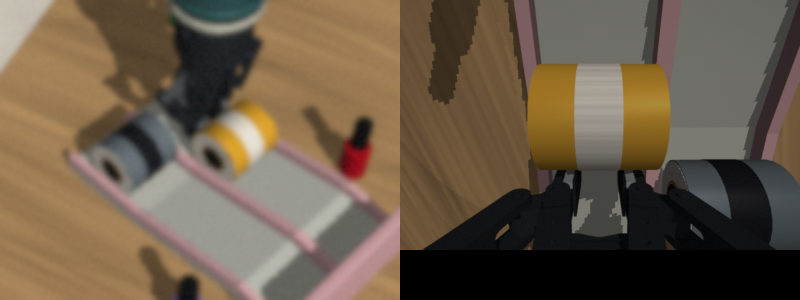

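The roll is on the slope at x≈+18 mm, square in its lane and touching both fingertips. The grey roll looks undisturbed. I'll continue at the same pace.

>>> send_rows(commands=[[[0.1,0,-0.016,0,0,0],[0.1,0,-0.016,0,0,0],[0.1,0,-0.016,0,0,0],[0.1,0,-0.016,0,0,0],[0.1,0,-0.016,0,0,0],[0.1,0,-0.016,0,0,0],[0.1,0,-0.016,0,0,0],[0.1,0,-0.016,0,0,0],[0.1,0,-0.016,0,0,0],[0.1,0,-0.016,0,0,0],[0.1,0,-0.016,0,0,0],[0.1,0,-0.016,0,0,0],[0.1,0,-0.016,0,0,0],[0.1,0,-0.016,0,0,0],[0.1,0,-0.016,0,0,0],[0.1,0,-0.016,0,0,0],[0.1,0,-0.016,0,0,0],[0.1,0,-0.016,0,0,0],[0.1,0,-0.016,0,0,0],[0.1,0,-0.016,0,0,0]]])

```text
time_s: 11.42
position: [0.4974, 0.0363, 0.053]
eef_rot: [-0.0, 0.797, 0.605, -0.0]
force: [-0.2, -0.5, -0.3]
grip_width: 0.0254
```

>>> send_rows(commands=[[[0.1,0,-0.016,0,0,0],[0.1,0,-0.016,0,0,0],[0.1,0,-0.016,0,0,0],[0.1,0,-0.016,0,0,0],[0.1,0,-0.016,0,0,0],[0.1,0,-0.016,0,0,0],[0.1,0,-0.016,0,0,0],[0.1,0,-0.016,0,0,0],[0.1,0,-0.016,0,0,0],[0.1,0,-0.016,0,0,0],[0.1,0,-0.016,0,0,0],[0.1,0,-0.016,0,0,0],[0.1,0,-0.016,0,0,0],[0.1,0,-0.016,0,0,0],[0.1,0,-0.016,0,0,0],[0.1,0,-0.016,0,0,0]]])

```text
time_s: 13.42
position: [0.5082, 0.0748, 0.0594]
eef_rot: [0.0, 0.797, 0.604, -0.0]
force: [0.2, -0.6, 0.6]
grip_width: 0.0255
```

Run:
```python
from h import *
where(); a,_=snap('scene'); rolls('scene'); w,_=snap('wrist'); rolls('wrist')
a=cv2.resize(a[170:290,280:440],(400,300)); w=cv2.resize(w,(400,250)); w=np.vstack([w,np.zeros((50,400,3),'u1')])
cv2.imwrite('pics/p4.png',np.hstack([a,w])[...,::-1])
```

```text
t 13.425 rack xy mm [66.2 39.7] z 59.4 yaw 74.38 zax [-0. -0. -1.] grip 0.0255 F [ 0.22 -0.57  0.64]
gold n 332 min [0.0804 0.0073] max [0.1362 0.0825] mean [0.1151 0.0406] ztop 0.0877
gold n 24101 min [ 0.0588 -0.0035] max [0.1379 0.0854] mean [0.1147 0.0418] ztop 0.0887
```

View pics/p4.png

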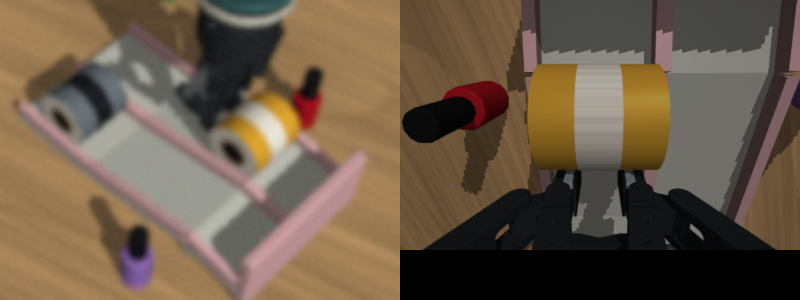

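The roll is at x≈107 mm, square and in contact. Red bottle clear. Now I'll slow down over the crest.

>>> send_rows(commands=[[[0.1,0,-0.016,0,0,0],[0.1,0,-0.016,0,0,0],[0.1,0,-0.016,0,0,0],[0.1,0,-0.016,0,0,0],[0.08,0,-0.012,0,0,0],[0.06,0,-0.01,0,0,0],[0.05,0,-0.008,0,0,0],[0.05,0,0,0,0,0],[0.05,0,0,0,0,0],[0.05,0,0,0,0,0],[0.05,0,0,0,0,0],[0.05,0,0,0,0,0],[0.05,0,0,0,0,0],[0.05,0,0,0,0,0],[0.05,0,0,0,0,0],[0.05,0,0,0,0,0],[0.05,0,0,0,0,0],[0.05,0,0,0,0,0]]])

```text
time_s: 15.78
position: [0.5158, 0.1022, 0.0617]
eef_rot: [0.0, 0.797, 0.604, -0.0]
force: [0.3, -0.9, 0.5]
grip_width: 0.0258
```

Run:
```python
from h import *
where(); w,_=snap('wrist'); rolls('wrist'); snap('scene'); rolls('scene')
```

```text
t 15.775 rack xy mm [94.6 39.8] z 61.7 yaw 74.39 zax [-0. -0. -1.] grip 0.0258 F [ 0.28 -0.93  0.55]
gold n 26828 min [ 0.0944 -0.0023] max [0.1932 0.0847] mean [0.1659 0.0417] ztop 0.0874
gold n 307 min [0.1403 0.008 ] max [0.193  0.0749] mean [0.1684 0.0397] ztop 0.0862
```

The roll went over and is at x≈163 mm against the stop. The fingers are ~26 mm behind it, so I'll retreat back and up.

>>> send_rows(commands=[[[-0.3,0,-0.3,0,0,0],[-0.5,0,-1,0,0,0],[-0.5,0,-1,0,0,0],[-0.5,0,-1,0,0,0],[-0.5,0,-1,0,0,0],[-1,0,-1,0,0,0],[-1,0,-1,0,0,0],[-1,0,-1,0,0,0],[-1,0,0,0,0,0],[-1,0,0,0,0,0],[-1,0,0,0,0,0],[-1,0,0,0,0,0],[-1,0,0,0,0,0],[-1,0,0,0,0,0],[0,0,0,0,0,0],[0,0,0,0,0,0]]])

```text
time_s: 17.88
position: [0.4397, -0.1698, 0.2445]
eef_rot: [0.0, 0.797, 0.604, 0.0]
force: [-0.5, -0.2, -0.2]
grip_width: 0.0258
```

Run:
```python
from h import *
o=load('top')['im'].copy(); zo=load('top')
w,_=snap('top'); rolls('top'); z=load('top'); where(); snap('scene'); rolls('scene')
for n,(u,v) in dict(grey=(317,186),green=(327,268),lilac=(272,142),red=(246,229),jar=(168,212)).items(): print(n,(px(z,u,v)-px(zo,u,v)).round(4))
C=cloud(z).reshape(-1,3);L=(C[:,:2]-T)@Q
for nm,y,lo in(('grey',-.041,-.1),('gold',.041,.1)):
    s=(abs(L[:,1]-y)<.028)&(L[:,0]>lo)&(L[:,0]<lo+.088)&(C[:,2]>.04)&(C[:,2]<.1); print(nm,L[s].min(0),L[s].max(0),L[s].mean(0))
cv2.imwrite('pics/f.png',cv2.resize(w[110:300,140:380],(800,600),interpolation=cv2.INTER_CUBIC)[...,::-1])
```

```text
gold n 325 min [0.1332 0.0062] max [0.1935 0.0716] mean [0.1594 0.0407] ztop 0.0871
t 17.925 rack xy mm [-187.6   39.9] z 244.5 yaw 74.4 zax [ 0.  0. -1.] grip 0.0257 F [ 0.2  -1.3  -0.35]
gold n 309 min [0.14   0.0083] max [0.1921 0.0736] mean [0.1685 0.0397] ztop 0.0863Traceback (most recent call last):
  File "<stdin>", line 4, in <module>
  File "h.py", line 13, in px
    w=z['d'][v-r:v+r+1,u-r:u+r+1]; w=w[w>0]; d=np.median(w)
      ~^^^^^
    return format.read_array(
           ~~~~~~~~~~~~~~~~~^
        bytes,
        ^^^^^^
    ...<2 lines>...
        max_header_size=self.max_header_size
        ^^^^^^^^^^^^^^^^^^^^^^^^^^^^^^^^^^^^
    )
    ^
    data = _read_bytes(fp, read_size, "array data")
    r = fp.read(size - len(data))
    data = self._read1(n)
    self._update_crc(data)
    ~~~~~~~~~~~~~~~~^^^^^^
    raise BadZipFile("Bad CRC-32 for file %r" % self.name)
zipfile.BadZipFile: Bad CRC-32 for file 'd.npy'
```

Run:
```python
from h import *
z=load('top');w=z['im'];C=cloud(z).reshape(-1,3);L=(C[:,:2]-T)@Q
s=(abs(L[:,1]+.041)<.045)&(C[:,2]>.045)&(L[:,0]<.05)&(L[:,0]>-.1)&(C[:,2]<.1); print('grey',L[s].min(0),L[s].max(0),L[s].mean(0))
o=cv2.imread('pics/top.png')[...,::-1]; d=cv2.absdiff(o,w).max(2)
a=np.hstack([w[110:300,140:380],cv2.cvtColor(cv2.threshold(d,40,255,0)[1],cv2.COLOR_GRAY2RGB)[110:300,140:380]])
cv2.imwrite('pics/f.png',cv2.resize(a,(800,317),interpolation=cv2.INTER_CUBIC)[...,::-1])
```

```text
grey [-0.07295134 -0.07604935] [-0.0140565 -0.0106218] [-0.04408213 -0.04223623]
```

View pics/f.png

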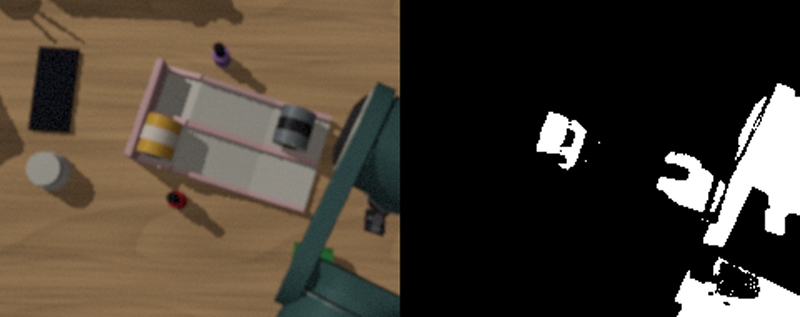

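The gold roll is in the hollow against the stop at (158,135). The difference picture shows only the gold roll's old and new places, plus the arm. The grey roll's extents match those at the start. Handing in.

```bash
python3 -c "
from rig import ctrl
print(ctrl.sign_off())"
```

```text
the job is handed in; nothing more can be done
None
```

The gold roll is in the hollow at the top of its own lane, against the stop. I pushed it there from behind with both fingertips at about 20 mm/s, slowing to about 10 mm/s at the crest. It rolled the last 30 mm or so down to the stop on its own, and the fingers were already about 26 mm behind it when I backed the arm away. I handed in at about 18 s.

**Gold roll:** its centre measured about x = 163 mm along the dispenser (home is 162), with its top about 87 mm above the table. It was still there, square in the lane, after the arm had retreated.

**Other objects:** the grey roll's measured position matched the start to within 0.3 mm. A before/after image of the rack area showed no change except the gold roll and the arm. The arm partly hid the green look-alike in that last picture, and the nail file and brush were outside the crop, so I did not re-check those three. The fingers never came near them.

**Failed check:** the script comparing the other objects' positions by depth crashed on a file I had overwritten. I used the before/after image instead.

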